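# Sweep the loose coat buttons into the sorting pan

### The job

Clear the loose coat buttons off the green cutting mat: with the fingertips, sweep the red, the yellow and the white button along the mat and in through the open front of the aluminium sorting pan, until each lies flat on the pan's floor, past its sloping lip. Slide them along lightly and steadily, without pinching, picking up or flicking any of them, and leave everything else on the mat standing where it is.

Things in the scene. Friction and masses are not known exactly. Their poses are not given: they have to be found in the camera images.
- mat: the green gridded cutting mat, 600 (x) by 900 (y) mm, 3 mm thick, flat and fixed on the table: its top is 3 mm above the table. All the other things named here stand on it. Origin: centre of its underside
- pan: aluminium sorting pan, like a small dustpan, fixed firmly on the mat, 150 mm deep (x), 210 mm wide (y), open along its whole front (its -x side). Side and back walls 2 mm thick, 32 mm high with rounded rims (sides 16 mm high near the front), 206 mm apart inside. A black handle 36 mm high runs from the back wall to x = +193 mm. Origin: centre of its underside without handle; x points from open front to back
- pan_mouth (a point): middle of the pan's open front edge, at mat height (75 mm in front of the pan's origin); same axes as the pan. The smooth lip slopes up from here over 25 mm to the flat floor, which lies 2 mm above the mat and runs on for 123 mm to the back wall
- red_button: red coat button, flat round disc 38 mm across and 8 mm thick with a raised rim and four sewing holes, about 14 g, lying flat on the mat, where it slides freely. Origin: centre of its underside; z is up
- yellow_button: yellow coat button, flat round disc 38 mm across and 8 mm thick with a raised rim and four sewing holes, about 14 g, lying flat on the mat, where it slides freely. Origin: centre of its underside; z is up
- white_button: white coat button, flat round disc 38 mm across and 8 mm thick with a raised rim and four sewing holes, about 14 g, lying flat on the mat, where it slides freely. Origin: centre of its underside; z is up
- glue_cap: purple glue-stick cap, 31 mm across, 28 mm high, very light; a bystander, standing loose on the mat. Origin: centre of its underside
- pattern_weight: steel pattern weight, 58 mm across, 36 mm high with its small knob; a bystander, standing loose on the mat. Origin: centre of its underside
- thread_spool: pink thread spool, 30 mm across, 50 mm high; a bystander, standing loose on the mat. Origin: centre of its underside
- pin_tin: round steel pin tin with a blue disc on its lid, 55 mm across, 22 mm high; a bystander, standing loose on the mat. Origin: centre of its underside
- glue_stick: white and purple glue stick, 34 mm across, 98 mm high; a bystander, standing loose on the mat. Origin: centre of its underside
- paint_pot: blue paint pot with a black cap, 54 mm across, 62 mm high; a bystander, standing loose on the mat. Origin: centre of its underside
- shears: fabric shears with orange handles lying flat, about 250 mm long (from x = -120 to +126 mm), 105 mm wide at the handles (-x end), 14 mm high; a bystander, loose. Origin: under the pivot

How it is judged:
At the end, for the whole second after the job is handed in: All three buttons lie flat (within 0.2 rad) and at rest (under 0.02 m/s) on the floor of the pan, each button's centre at least 30 mm behind the front edge and between the walls, none on top of another (x of red_button in the frame of pan between -0.045 and 0.075 m and y of red_button in the frame of pan between -0.104 and 0.104 m and z of each of red_button, yellow_button, white_button in the frame of pan below 0.008 m and angle between each of red_button, yellow_button, white_button's own z axis and vertical below 0.2 rad and linear speed of each of red_button, yellow_button, white_button below 0.02 m/s and x of yellow_button in the frame of pan between -0.045 and 0.075 m and y of yellow_button in the frame of pan between -0.104 and 0.104 m and x of white_button in the frame of pan between -0.045 and 0.075 m and y of white_button in the frame of pan between -0.104 and 0.104 m); the robot touches nothing.
It fails at once if a button is lifted more than 15 mm off the mat (height (world z) of any of red_button, yellow_button, white_button above 0.018 m).
It fails at once if a button is flicked (goes faster than 0.6 m/s) (linear speed of any of red_button, yellow_button, white_button above 0.6 m/s).
It fails at once if a button is pinched, or pressed hard, by the fingers (over 15 N) (contact force between the fingers and red_button above 15 N or contact force between the fingers and yellow_button above 15 N or contact force between the fingers and white_button above 15 N).
It fails at once if something else on the mat is moved by more than 20 mm, or knocked over (distance of any of glue_cap, pattern_weight, thread_spool, pin_tin, glue_stick, paint_pot, shears from where it was at the start of the episode above 0.02 m or angle between any of glue_cap, pattern_weight, thread_spool, pin_tin, glue_stick, paint_pot, shears's own z axis and vertical above 0.5 rad).
It also fails if it takes over 64 s, if anything falls off the work surface, if the arm or the gripper's body presses on something with over 40 N, if the wrist force passes 120 N, or if a joint passes its speed limit or range.

### The arm

A 6-joint arm with a two-finger parallel gripper is mounted at the origin on the work surface. World frame = base frame: x ahead of the robot, y to its left, z up, the work surface at z = 0. Lengths are in m, angles in rad, forces in N, time in s.
With the tool pointing down it reaches from about 0.25 to 0.775 m from the base axis. Payload 4 kg.
Tool frame: the origin (TCP) lies on the centre line of the jaws, within the pads' length; the fingertips stand 14 mm ahead of it and the grasp point (between the pads) lies 5 mm behind it (robot.tcp_to_tips is the distance from the TCP to the fingertips, in m); z points along the fingers, y is the line along which they close (so a half turn about z gives the same grasp; the last joint's range is limited). The gripper opens to 94 mm and grips with 3 to 60 N. Pads are 16 mm wide; open, the fingers measure 119 mm over their backs; the gripper's body (75 mm by 177 mm) begins 78 mm behind the grasp point.
Start: joints at [-1.358, 0.087, 1.371, -0, 1.684, -0.103], TCP at [0.171, -0.523, 0.22] pointing down, gripper open.
Joint ranges: [-3.1, 3.1], [-0.76, 2.03], [0.27, 2.55], [-1.08, 4.22], [0.17, 2.65], [-2.57, 2.57]. Speed limits (rad/s): [2.79, 2.79, 3.14, 3.14, 3.14, 3.14].

### API

Orientations are given as [roll, pitch, yaw] about the fixed x, y, z axes, in that order (R = Rz(yaw) Ry(pitch) Rx(roll)).
In Python, from bench import robot gives the robot as it stands.
- The arm moves only by the tool carry_out, never from a script. Its argument "increments" is a list of rows, each a list of 3 entries, a list of its own where there are three numbers: the closure in counts, from 0 (fully open) to 255 (shut), then the shift along the tool's x, y, z in mm, then the turn about the tool's z in degrees. In form: [[fingers, [dx, dy, dz], twist], ...]. A call has 1 to 8 rows; each row shifts and turns the commanded pose from where the row before left it, along the tool's axes as they then stand; what a row does not reach is not made up. A row lasts 1/10 s, in which the tool goes at most 50 mm and 8.59 degrees, less where a joint would pass 70% of its speed; a pose out of reach is approached as far as the arm can. A call with a gripper value outside its range is refused whole. The fingers move at their own pace and stop on an object; the grip force is fixed at half the most. Time passes only in rows, so rows that do not move let the fingers close. It gives the time, the measured TCP pose, the force, the opening and the grip force at its end, in the units of the state.
- robot.get_obs(): the state, without advancing time (a new reading comes with each control period).
- robot.snapshot(name): name is "scene" or "top" or "wrist"; returns the picture (400x640x3 uint8, blue, green, red); there is no depth.
- robot.get_calibration(name): a dict with "vfov" (degrees; the focal length in pixels is half the picture's height over the tangent of half this angle, whatever the lens; pixels are square), "cx", "cy" (the principal point, pixels), "T" (4x4, takes a point from camera to world coordinates). Camera axes: x right, y down, z forward; pixel columns grow to the right and rows downward; lengths in m; the calibration is good to about 2 mm. A picture is of the moment at which its call begins: read the wrist's pose just before it. get_calibration takes no time and is no camera call; for the wrist camera it gives the pose at the moment of the call.
- robot.close_job(): hands the job in; it is judged then, once.
The state is a dict: "time": time; "joint_positions": joint angles; "qvel": joint speeds; "joint_torque": joint torques, N m; "tool_pos": TCP position; "ee_rot": TCP orientation; "wrist_force": force on the tool from outside, world axes, zero at the start; "wrist_torque": the same for the moment, N m; "width": finger opening in m; "finger_force": force on a finger pad.
Only numpy, scipy, OpenCV 4.12 (cv2) and the standard library are available. Lean on these libraries where they do the work, as an engineer would, in place of code of your own. Each camera call takes 0.05 s, during which the arm holds its last target. There are 200 camera calls.

## Working session

There is one attempt and no reset: what is moved stays moved. The work goes in short steps, Python scripts to look and compute and a tool call to move; the robot and the scene stay as the last step left them, time stands still between calls to the robot, and variables do not carry over. Pictures are saved under pics/ and viewed, at most 10 in all, crops included, and the job is handed in when it is done.

Besides the shell and the picture viewer there is one more tool, called as name([rows], argument=value, ...), one row to a line, values as JSON. carry_out: Moves the arm, as the interface text tells. Its arguments: {"type":"object","properties":{"increments":{"type":"array","items":{"type":"array"}}},"required":["increments"]}

```bash
mkdir -p pics; ls; python3 - <<'E'
from bench import robot
import cv2
for n in("top","scene"):
    cv2.imwrite(f"pics/{n}0.png",robot.snapshot(n)); c=robot.get_calibration(n); print(n,c)
o=robot.get_obs(); print(o, robot.tcp_to_tips)
E
```

```text
pics
top {'vfov': 51.90051254183477, 'cx': 320.12181439338394, 'cy': 201.6553605406589, 'T': array([[-0.12307294, -0.96767433,  0.22013506,  0.39336937],
       [-0.99239692,  0.12027111, -0.02613826,  0.07746843],
       [-0.00118256, -0.22167827, -0.97511915,  0.87371816],
       [ 0.        ,  0.        ,  0.        ,  1.        ]])}
scene {'vfov': 52.271163240965734, 'cx': 314.10924419859066, 'cy': 201.83428192538668, 'T': array([[-0.82946943,  0.44900568, -0.33222638,  0.91439315],
       [ 0.55839104,  0.68088053, -0.47392103,  0.53223343],
       [ 0.01341324, -0.57861524, -0.81549034,  0.83755361],
       [ 0.        ,  0.        ,  0.        ,  1.        ]])}
{'time': 0.1, 'joint_positions': array([-1.35809683e+00,  8.78588850e-02,  1.37207577e+00, -1.92917639e-05,
        1.68360980e+00, -1.03082099e-01]), 'qvel': array([-3.65684285e-05, -1.24631071e-03, -3.70586335e-03, -1.56874727e-03,
        1.33100800e-03,  7.69186575e-04]), 'joint_torque': array([ 1.45203943e-03, -3.41254306e+01, -3.03301585e+01,  7.19361892e-02,
        3.04717803e-02, -9.16367867e-05]), 'tool_pos': array([ 0.17070795, -0.52234857,  0.21844722]), 'ee_rot': array([-3.13964924e+00, -1.81768064e-04,  3.15779265e-01]), 'wrist_force': array([-0.47603032,  0.7500028 , -0.13510536]), 'wrist_torque': array([-0.03265066,  0.01676536,  0.00848372]), 'finger_force': 0.0, 'width': 0.09404394147181622} 0.014
```

View pics/top0.png

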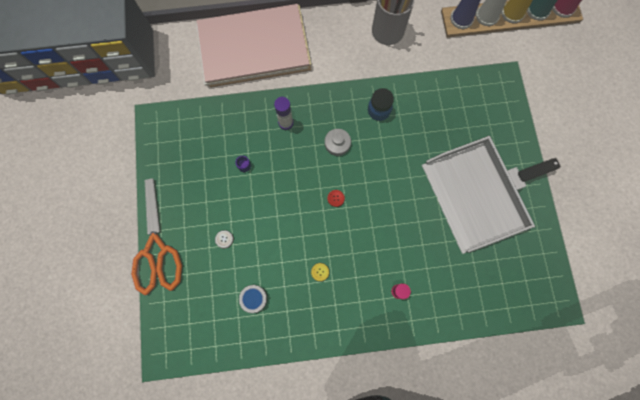

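View pics/scene0.png

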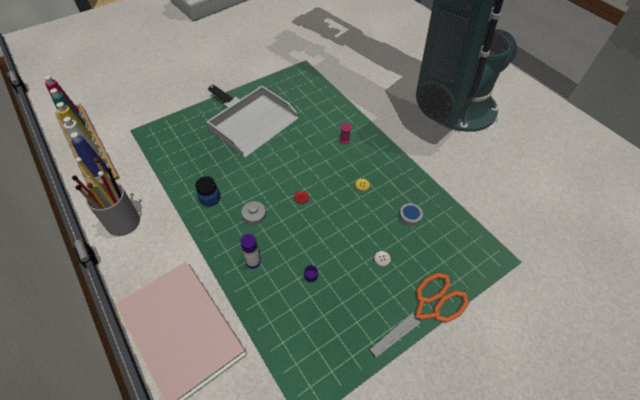

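```bash
cat > h.py <<'E'
import numpy as np, cv2
from bench import robot
def ray(name,uv,z):
    c=robot.get_calibration(name); f=200/np.tan(np.radians(c["vfov"]/2)); T=c["T"]
    d=T[:3,:3]@np.array([(uv[0]-c["cx"])/f,(uv[1]-c["cy"])/f,1]); o=T[:3,3]
    return (o+d*(z-o[2])/d[2])[:2]
def blobs(img):
    h=cv2.cvtColor(img,cv2.COLOR_BGR2HSV); H,S,V=cv2.split(h); out={}
    m={"red":((H<6)|(H>176))&(S>150)&(V>70),"yellow":(H>20)&(H<35)&(S>120)&(V>100),"white":(S<40)&(V>170)}
    for k,v in m.items():
        v=v.astype(np.uint8); v=cv2.morphologyEx(v,cv2.MORPH_CLOSE,np.ones((3,3)))
        n,l,s,c=cv2.connectedComponentsWithStats(v)
        out[k]=[(c[i].round(1),int(s[i,4]),s[i,2:4].tolist()) for i in range(1,n) if 90<s[i,4]<500]
    return out
E
python3 - <<'E'
from h import *
for n in("top","scene"):
    img=cv2.imread(f"pics/{n}0.png")
    for k,v in blobs(img).items():
        for c,a,wh in v: print(n,k,c,a,wh,ray(n,c,.011).round(4))
P=dict(FL=(424,165,.019),FR=(466,251,.019),BL=(490,138,.035),BR=(533,228,.035))
for k,(u,v,z) in P.items(): print(k,ray("top",(u,v),z).round(4), ray("top",(u,v),.003).round(4))
for k,(u,v,z) in dict(spool=(403,292,.053),weight=(338,140,.03),pot=(382,98,.065),stick=(282,104,.1),cap=(243,163,.03),tin=(253,299,.025)).items(): print(k,ray("top",(u,v),z).round(3))
img=cv2.imread("pics/top0.png")[120:270,400:580]
cv2.imwrite("pics/pan.png",cv2.resize(img,None,fx=4,fy=4,interpolation=cv2.INTER_CUBIC))
E
```

```text
top red [335.5 197.9] 197 [16, 16] [0.5923 0.0204]
top yellow [511.5   7.5] 199 [18, 19] [ 1.0075 -0.4625]
top yellow [106.3  43.4] 94 [31, 6] [1.0307 0.5082]
top yellow [319.7 271.7] 251 [18, 18] [0.4405 0.0735]
top white [514.5 178.6] 171 [19, 21] [ 0.587  -0.3724]
top white [223.4 238.6] 202 [16, 16] [0.534  0.2667]
top white [251.8 299. ] 125 [25, 26] [0.4029 0.218 ]
top white [439.4 348.5] 482 [59, 20] [ 0.2614 -0.1444]
top white [630.5 362.3] 101 [20, 18] [ 0.1895 -0.5141]
scene red [301.2 196.7] 134 [14, 12] [0.5959 0.021 ]
scene yellow [ 95.3 181.9] 108 [34, 42] [ 1.0092 -0.3074]
scene yellow [362.  184.4] 139 [15, 12] [0.4442 0.0741]
scene white [306.3  57.2] 175 [33, 14] [ 0.2703 -0.4511]
scene white [145.8 371.7] 386 [36, 73] [1.068  0.2048]
FL [ 0.6396 -0.1799] [ 0.6442 -0.1847]
FR [ 0.4448 -0.2329] [ 0.4457 -0.2388]
BL [ 0.6777 -0.3279] [ 0.6886 -0.3434]
BR [ 0.4733 -0.3737] [ 0.4764 -0.3909]
spool [ 0.379 -0.083]
weight [ 0.716 -0.001]
pot [ 0.785 -0.104]
stick [0.781 0.109]
cap [0.689 0.209]
tin [0.402 0.213]
```

View pics/pan.png

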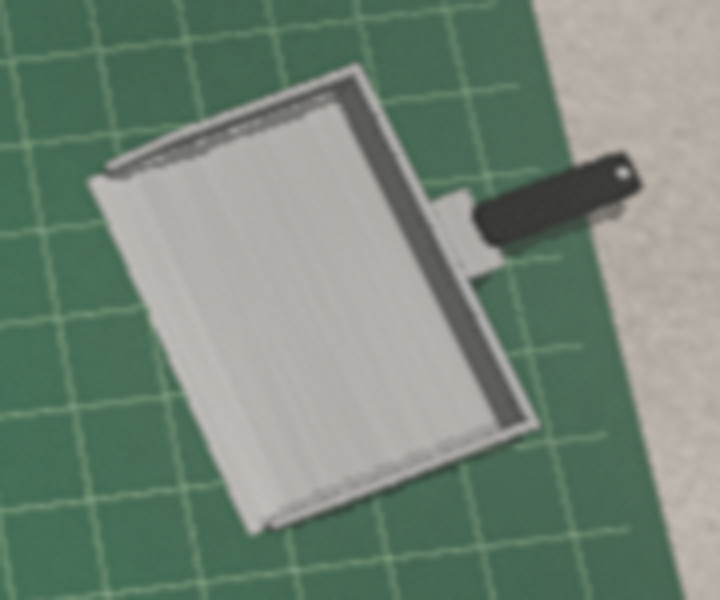

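The top view shows red at (335,198), yellow at (320,272) and white at (223,239). The pan's mouth runs from (422,164) to (462,254), facing left in the picture (+y). I'll push each button along the tool's −x with the fingers half open as a cradle.

```bash
cat >> h.py <<'E'
M=np.array([.543,-.206]); th=np.radians(-76.5); A=np.array([np.cos(th),np.sin(th)]); B=np.array([-A[1],A[0]])
def W(s,t): return M+s*A+t*B
def ST(p): d=np.array(p)-M; return np.array([d@A,d@B])
def to(xy,z,yawdeg=None):
    o=robot.get_obs(); p=o["tool_pos"]; y=o["ee_rot"][2]
    d=np.array(xy)-p[:2]
    print("t",round(o["time"],2),"tcp",p.round(4),"yaw",round(np.degrees(y),1),"st",ST(p[:2]).round(4),"w",round(o["width"],3),"F",o["wrist_force"].round(1))
    print(" tool shift mm",(1000*np.array([d@[np.cos(y),np.sin(y)],d@[np.sin(y),-np.cos(y)],p[2]-z])).round(1), "twist", None if yawdeg is None else round(np.degrees(y)-yawdeg,1))
def look(name="top"):
    for k,v in blobs(robot.snapshot(name)).items():
        for c,a,wh in v:
            st=ST(ray(name,c,.011))
            if max(wh)<23 and -.55<st[0]<.16 and abs(st[1])<.15: print(k,c,a,wh,"st",st.round(4))
E
```

carry_out([
  [174,[0,0,10],-8.5],
  [174,[0,0,10],-8.5],
  [174,[0,0,10],-8.5],
  [174,[0,0,10],-8.5],
  [174,[0,0,10],-8.5],
  [174,[0,0,10],-8.5],
  [174,[0,0,10],-8.5],
  [174,[0,0,10],-8.5],
])

```text
time: 0.9
tool_pos: [0.1707, -0.5224, 0.1384]
ee_rot: [-3.141, -0.001, 1.509]
wrist_force: [0.2, 0.5, -0.3]
width: 0.0329
finger_force: 0.0
```

```bash
python3 -c "
from h import *
r=np.array([.593,.0207]);a=np.radians(-84.4);to(r-.05*np.array([np.cos(a),np.sin(a)]),.06,95.6)"
```

```text
t 0.9 tcp [ 0.1707 -0.5224  0.1384] yaw 86.4 st [ 0.2208 -0.4359] w 0.033 F [ 0.2  0.5 -0.3]
 tool shift mm [617.6 379.8  78.4] twist -9.2
```

carry_out([
  [174,[38,24,0],0],
  [174,[38,24,0],0],
  [174,[38,24,0],0],
  [174,[38,24,0],0],
  [174,[38,24,0],0],
  [174,[38,24,0],0],
  [174,[38,24,0],0],
  [174,[38,24,0],0],
])

```text
time: 1.7
tool_pos: [0.3836, -0.2308, 0.1391]
ee_rot: [-3.141, -0.0, 1.502]
wrist_force: [1.2, -0.6, 0.5]
width: 0.0297
finger_force: 0.0
```

carry_out([
  [174,[38,24,0],0],
  [174,[38,24,0],0],
  [174,[38,24,0],0],
  [174,[38,24,0],0],
  [174,[38,24,0],0],
  [174,[38,24,0],0],
  [174,[38,24,0],-4.6],
  [174,[0,0,0],-4.6],
])

```text
time: 2.5
tool_pos: [0.5705, 0.0258, 0.1382]
ee_rot: [-3.141, -0.002, 1.672]
wrist_force: [-0.8, -0.2, -0.2]
width: 0.03
finger_force: 0.0
```

```bash
python3 -c "
from h import *
r=np.array([.593,.0207]);a=np.radians(-84.4);to(r-.05*np.array([np.cos(a),np.sin(a)]),.06,95.6)"
```

```text
t 2.5 tcp [0.5705 0.0258 0.1382] yaw 95.8 st [-0.219   0.0808] w 0.03 F [-0.8 -0.2 -0.2]
 tool shift mm [42.7 22.1 78.2] twist 0.2
```

carry_out([
  [174,[20,11,10],0],
  [174,[23,11,20],0],
  [174,[0,0,20],0],
  [174,[0,0,20],0],
  [174,[0,0,0],0],
])

```text
time: 3.0
tool_pos: [0.5838, 0.0664, 0.0651]
ee_rot: [-3.133, -0.001, 1.664]
wrist_force: [0.3, -0.3, -1.1]
width: 0.0299
finger_force: 0.0
```

```bash
python3 -c "
from h import *
to(W(0,0),.019,95.6)
img=robot.snapshot('wrist'); cv2.imwrite('pics/w1.png',img)
for k,v in blobs(img).items(): print(k,[(c,a) for c,a,w in v])
h=cv2.cvtColor(img,cv2.COLOR_BGR2HSV);m=((h[...,0]<6)|(h[...,0]>176))&(h[...,1]>150)&(h[...,2]>70)
n,l,s,c=cv2.connectedComponentsWithStats(m.astype(np.uint8))
i=1+s[1:,4].argmax();print(c[i],s[i],ray('wrist',c[i],.011))
"
```

```text
t 3.0 tcp [0.5838 0.0664 0.0651] yaw 95.3 st [-0.2553  0.1033] w 0.03 F [ 0.3 -0.3 -1.1]
 tool shift mm [-267.4  -65.9   46.1] twist -0.3
red []
yellow [(array([246.1, 335.2]), 210), (array([393.7, 341.4]), 113)]
white [(array([509.2, 307.2]), 496), (array([511.3, 356.9]), 209)]
[325.86666667 282.52833333] [ 301  259   50   48 1800] [0.5931186  0.01976908]
```

View pics/w1.png

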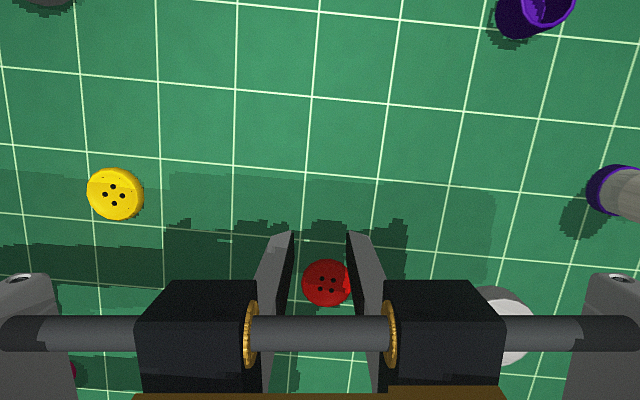

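The wrist view shows red at (326,282), between and ahead of the fingers, and yellow at (115,194). That puts red at (0.593, 0.020), which agrees with the top view. I'll correct sideways and descend behind it.

carry_out([
  [174,[2,5,16],0],
  [174,[0,0,15],0],
  [174,[0,0,8],0],
  [174,[0,0,5],0],
  [174,[0,0,0],0],
  [174,[0,0,0],0],
])

```text
time: 3.65
tool_pos: [0.5918, 0.0686, 0.0257]
ee_rot: [3.141, 0.0, 1.663]
wrist_force: [1.0, -0.3, 0.6]
width: 0.0297
finger_force: 0.0
```

```bash
python3 -c "
from h import *
to(W(.08,.058),.019,95.6)
"
```

```text
t 3.65 tcp [0.5918 0.0686 0.0257] yaw 95.3 st [-0.2556  0.1115] w 0.03 F [ 1.  -0.3  0.6]
 tool shift mm [-339.8   -5.     6.7] twist -0.3
```

carry_out([
  [174,[0,0,0],0],
])

```text
time: 3.75
tool_pos: [0.5921, 0.0686, 0.0262]
ee_rot: [3.14, 0.0, 1.663]
wrist_force: [0.0, -0.4, -0.2]
width: 0.03
finger_force: 0.0
```

carry_out([
  [174,[0,0,0],0],
])

```text
time: 3.85
tool_pos: [0.592, 0.0686, 0.0262]
ee_rot: [3.14, 0.0, 1.663]
wrist_force: [-0.1, -0.1, -0.2]
width: 0.0299
finger_force: 0.0
```

carry_out([
  [174,[0,0,0],0],
])

```text
time: 3.95
tool_pos: [0.5918, 0.0686, 0.026]
ee_rot: [3.141, 0.0, 1.663]
wrist_force: [0.6, -0.3, 0.2]
width: 0.03
finger_force: 0.0
```

carry_out([
  [174,[0,-3.5,4],0],
  [174,[0,0,2.5],0],
  [174,[-6,0,0],0],
  [174,[-8,0,0],0],
  [174,[-6,0,0],0],
  [174,[-4,0,0],0],
  [174,[-4,0,0],0],
  [174,[-4,0,0],0],
])

```text
time: 4.75
tool_pos: [0.5911, 0.036, 0.0191]
ee_rot: [3.141, -0.0, 1.663]
wrist_force: [-0.6, 0.2, -1.0]
width: 0.03
finger_force: 0.1
```

```bash
python3 -c "
from h import *
to(W(.08,.058),.019,95.6);look()
"
```

```text
t 4.75 tcp [0.5911 0.036  0.0191] yaw 95.3 st [-0.2241  0.1033] w 0.03 F [-0.6  0.2 -1. ]
 tool shift mm [-3.074e+02 -1.400e+00  1.000e-01] twist -0.3
white [223.3 238.6] 214 [17, 16] st [-0.462   0.1016]
```

carry_out([
  [174,[-6,0,0],0],
  [174,[-10,0,0],0],
  [174,[-14,0,0],0],
  [174,[-14,0,0],0],
  [174,[-14,0,0],0],
  [174,[-14,0,0],0],
  [174,[-14,0,0],0],
  [174,[-14,0,0],0],
])

```text
time: 5.6
tool_pos: [0.6003, -0.0646, 0.019]
ee_rot: [3.142, 0.0, 1.663]
wrist_force: [0.6, 0.3, 0.6]
width: 0.0299
finger_force: 0.1
```

carry_out([
  [174,[-14,0,0],0],
  [174,[-14,0,0],0],
  [174,[-14,0,0],0],
  [174,[-14,0,0],0],
  [174,[-12,0,0],0],
  [174,[-10,0,0],0],
  [174,[-6,0,-0.5],0],
  [174,[-4,0,-0.5],0],
])

```text
time: 6.4
tool_pos: [0.6084, -0.1513, 0.0199]
ee_rot: [-3.141, -0.0, 1.663]
wrist_force: [1.2, 0.1, 0.4]
width: 0.0299
finger_force: 0.1
```

```bash
python3 -c "
from h import *
to(W(.08,.058),.0215,95.6)
cv2.imwrite('pics/t2.png',robot.snapshot('top')[110:310,250:570].repeat(2,0).repeat(2,1))
"
```

```text
t 6.4 tcp [ 0.6084 -0.1513  0.0199] yaw 95.3 st [-0.0379  0.0763] w 0.03 F [1.2 0.1 0.4]
 tool shift mm [-119.3   -1.3   -1.6] twist -0.3
```

View pics/t2.png

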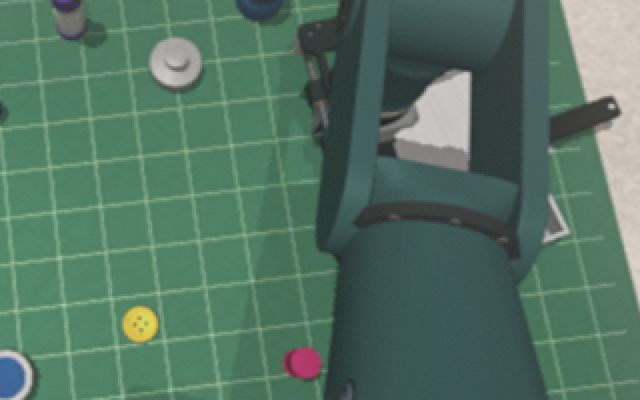

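The arm hides the button in the top view, with only part of the pan showing near (430,130). I'll check with the wrist camera numerically.

```bash
cat >> h.py <<'E'
def wl(col,z=.011):
    img=robot.snapshot('wrist'); h=cv2.cvtColor(img,cv2.COLOR_BGR2HSV); H,S,V=cv2.split(h)
    m={"red":((H<6)|(H>176))&(S>150)&(V>60),"yellow":(H>20)&(H<35)&(S>120)&(V>80),"white":(S<45)&(V>130)}[col]
    n,l,s,c=cv2.connectedComponentsWithStats(m.astype(np.uint8))
    for i in range(1,n):
        if s[i,4]>300: p=ray('wrist',c[i],z); print(col,c[i].round(),s[i,2:],p.round(4),"st",ST(p).round(4))
    return img
E
python3 -c "
from h import *
wl('red')"
```

```text
red [320. 277.] [  60   61 2783] [ 0.6093 -0.1688] st [-0.0207  0.0732]
```

carry_out([
  [174,[-5,-3,0],0],
  [174,[-7,-3,-0.4],0],
  [174,[-8,-2,-0.6],0],
  [174,[-8,-1,-0.6],0],
  [174,[-8,0,0],0],
  [174,[-8,0,0],0],
  [174,[-8,0,0],0],
  [174,[-8,0,0],0],
])

```text
time: 7.3
tool_pos: [0.605, -0.2121, 0.0216]
ee_rot: [3.142, 0.0, 1.663]
wrist_force: [-1.0, -0.7, 0.7]
width: 0.0301
finger_force: 0.1
```

```bash
python3 -c "
from h import *
to(W(.08,.058),.0215,95.6);wl('red',.013)
"
```

```text
t 7.3 tcp [ 0.605  -0.2121  0.0216] yaw 95.3 st [0.0204 0.0589] w 0.03 F [-1.  -0.7  0.7]
 tool shift mm [-59.1   7.6   0.1] twist -0.3
red [320. 277.] [  60   61 2799] [ 0.606  -0.2309] st [0.0389 0.0554]
```

carry_out([
  [174,[-9,1,0],0],
  [174,[-9,1,0],0],
  [174,[-9,1,0],0],
  [174,[-9,1,0],0],
  [174,[-8,1,0],0],
  [174,[-5,1,0],0],
  [174,[-3,0,0],0],
  [174,[0,0,0],0],
])

```text
time: 8.15
tool_pos: [0.6157, -0.263, 0.0215]
ee_rot: [-3.142, 0.0, 1.663]
wrist_force: [-0.6, 0.0, 0.2]
width: 0.0299
finger_force: 0.0
```

carry_out([
  [174,[6,0,0],0],
  [174,[12,0,-5],0],
  [174,[10,0,-20],0],
  [174,[0,0,-20],0],
  [174,[0,0,-10],0],
  [174,[0,0,0],0],
])

```text
time: 8.75
tool_pos: [0.6144, -0.2344, 0.0794]
ee_rot: [3.137, 0.002, 1.664]
wrist_force: [-0.2, -1.0, 0.5]
width: 0.0298
finger_force: 0.0
```

```bash
python3 -c "
from h import *
wl('red',.013)
r=np.array([.4425,.0738]);print(ST(r))
d=W(.085,-.06)-r; a=np.arctan2(d[1],d[0]);u=d/np.hypot(*d);print(np.degrees(a)+180);to(r-.05*u,.0766,np.degrees(a)+180)
"
```

```text
red [317. 275.] [  48   45 1647] [ 0.6155 -0.2797] st [0.0886 0.0533]
[-0.29553036 -0.03240516]
99.35235489817299
t 8.8 tcp [ 0.6136 -0.2343  0.0776] yaw 95.3 st [0.044  0.0621] w 0.03 F [-0.3  0.3  0.5]
 tool shift mm [ 372.5 -145.3    1. ] twist -4.0
```

carry_out([
  [174,[37,-14.5,0],0],
  [174,[37,-14.5,0],0],
  [174,[37,-14.5,0],0],
  [174,[37,-14.5,0],0],
  [174,[37,-14.5,0],0],
  [174,[37,-14.5,0],0],
  [174,[37,-14.5,0],0],
  [174,[37,-14.5,0],0],
])

```text
time: 9.6
tool_pos: [0.4684, 0.0506, 0.0751]
ee_rot: [-3.139, -0.0, 1.663]
wrist_force: [0.9, -0.3, 0.4]
width: 0.0297
finger_force: 0.0
```

carry_out([
  [174,[37,-14.5,0],0],
  [174,[38,-14.5,0],0],
  [174,[0,0,0],-4],
  [174,[0,0,0],0],
  [174,[0,0,0],0],
])

```text
time: 10.1
tool_pos: [0.434, 0.1211, 0.0757]
ee_rot: [-3.14, 0.0, 1.731]
wrist_force: [-0.1, 0.5, -0.5]
width: 0.0297
finger_force: 0.0
```

```bash
python3 -c "
from h import *
look();wl('yellow')
r=np.array([.4425,.0738])
d=W(.085,-.06)-r; a=np.arctan2(d[1],d[0]);u=d/np.hypot(*d);print(np.degrees(a)+180);to(r-.05*u,.0195,np.degrees(a)+180)
"
```

```text
red [470.6 170.1] 164 [14, 15] st [0.0908 0.0551]
yellow [317. 276.] [  49   47 1708] [0.4394 0.0747] st [-0.2971 -0.0353]
99.35235489817299
t 10.2 tcp [0.4345 0.1207 0.076 ] yaw 99.2 st [-0.343  -0.0292] w 0.03 F [ 1.3  0.1 -0.5]
 tool shift mm [ 2.5  0.2 56.5] twist -0.2
```

carry_out([
  [174,[2,-2,20],0],
  [174,[0,0,18],0],
  [174,[0,0,10],0],
  [174,[0,0,6],0],
  [174,[0,0,2.5],0],
  [174,[0,0,0],0],
  [174,[-4,0,0],0],
  [174,[-7,0,0],0],
])

```text
time: 11.0
tool_pos: [0.4346, 0.1121, 0.0208]
ee_rot: [3.14, 0.0, 1.734]
wrist_force: [0.3, -0.4, 0.3]
width: 0.0298
finger_force: 0.0
```

```bash
python3 -c "
from h import *
wl('yellow');to(W(.065,-.06),.0195)
"
```

```text
yellow [318. 298.] [  63   37 1798] [0.4382 0.0794] st [-0.302  -0.0352]
t 11.05 tcp [0.4347 0.111  0.0207] yaw 99.3 st [-0.3335 -0.0313] w 0.029 F [-0.  -0.6  0.5]
 tool shift mm [-399.5    0.6    1.2] twist None
```

carry_out([
  [174,[-5,0,1],0],
  [174,[-4,0,0],0],
  [174,[-4,0,0],0],
  [174,[-4,0,0],0],
  [174,[-4,0,0],0],
  [174,[-6,0,0],0],
  [174,[-10,0,0],0],
  [174,[-14,0,0],0],
])

```text
time: 11.85
tool_pos: [0.4423, 0.0613, 0.019]
ee_rot: [3.142, 0.0, 1.734]
wrist_force: [0.1, 1.2, -0.2]
width: 0.0294
finger_force: 0.0
```

carry_out([
  [174,[-14,0,0],0],
  [174,[-14,0,0],0],
  [174,[-14,0,0],0],
  [174,[-14,0,0],0],
  [174,[-14,0,0],0],
  [174,[-14,0,0],0],
  [174,[-14,0,0],0],
  [174,[-14,0,0],0],
])

```text
time: 12.65
tool_pos: [0.4605, -0.0499, 0.0191]
ee_rot: [-3.142, 0.0, 1.733]
wrist_force: [-0.8, 0.1, 0.5]
width: 0.0297
finger_force: 0.0
```

```bash
python3 -c "
from h import *
wl('yellow');to(W(.065,-.06),.0195)
"
```

```text
yellow [320. 278.] [  61   61 2816] [ 0.4631 -0.0692] st [-0.1517 -0.0458]
t 12.7 tcp [ 0.461  -0.0517  0.0192] yaw 99.2 st [-0.1692 -0.0437] w 0.03 F [ 0.8 -0.9  0.6]
 tool shift mm [-234.8    1.2   -0.3] twist None
```

carry_out([
  [174,[-8,0,0],0],
  [174,[-14,0,0],0],
  [174,[-14,0,0],0],
  [174,[-14,0,0],0],
  [174,[-14,0,0],0],
  [174,[-14,0,0],0],
  [174,[-14,0,0],0],
  [174,[-14,0,0],0],
])

```text
time: 13.5
tool_pos: [0.4776, -0.1546, 0.019]
ee_rot: [-3.142, 0.0, 1.733]
wrist_force: [0.5, 0.3, 0.7]
width: 0.0298
finger_force: 0.1
```

carry_out([
  [174,[-11,0,0],0],
  [174,[-9,0,-0.5],0],
  [174,[-8,0,-0.5],0],
  [174,[-8,0,-0.5],0],
  [174,[-8,0,-0.5],0],
  [174,[-8,0,-0.5],0],
  [174,[-8,0,0],0],
  [174,[-8,0,0],0],
])

```text
time: 14.3
tool_pos: [0.4886, -0.221, 0.0216]
ee_rot: [3.142, 0.0, 1.733]
wrist_force: [-0.2, 1.0, 0.4]
width: 0.0297
finger_force: 0.1
```

```bash
python3 -c "
from h import *
wl('yellow',.013);to(W(.065,-.06),.0215)
"
```

```text
yellow [320. 277.] [  61   63 2876] [ 0.4909 -0.2395] st [ 0.0204 -0.0585]
t 14.35 tcp [ 0.4888 -0.2222  0.0217] yaw 99.3 st [ 0.0031 -0.0565] w 0.03 F [-0.  -1.6  0.5]
 tool shift mm [-62.    1.1   0.2] twist None
```

carry_out([
  [174,[-8,0,0],0],
  [174,[-9,0,0],0],
  [174,[-10,0,0],0],
  [174,[-10,0,0],0],
  [174,[-10,0,0],0],
  [174,[-8,0,0],0],
  [174,[-5,0,0],0],
  [174,[-2,0,0],0],
])

```text
time: 15.15
tool_pos: [0.4985, -0.2822, 0.0215]
ee_rot: [-3.142, 0.0, 1.732]
wrist_force: [0.6, 0.5, -0.3]
width: 0.03
finger_force: 0.1
```

carry_out([
  [174,[0,0,0],0],
  [174,[6,0,0],0],
  [174,[12,0,-5],0],
  [174,[10,0,-20],0],
  [174,[0,0,-20],0],
  [174,[0,0,-10],0],
  [174,[0,0,0],0],
])

```text
time: 15.85
tool_pos: [0.4951, -0.2539, 0.0789]
ee_rot: [3.138, 0.003, 1.734]
wrist_force: [0.2, 0.5, -0.1]
width: 0.0299
finger_force: 0.0
```

```bash
python3 -c "
from h import *
wl('yellow',.013)
r=W(-.462,.1016);print(r)
d=W(.07,0)-r; a=np.arctan2(d[1],d[0]);u=d/np.hypot(*d);print(np.degrees(a)+180);to(r-.05*u,.0766,np.degrees(a)+180)
"
```

```text
yellow [317. 274.] [  48   46 1685] [ 0.4994 -0.2983] st [ 0.0796 -0.0639]
[0.53394103 0.26695295]
92.68799050213836
t 15.9 tcp [ 0.4943 -0.2537  0.0774] yaw 99.3 st [ 0.035  -0.0585] w 0.03 F [-0.4  0.4 -0.3]
 tool shift mm [557.  129.3   0.8] twist 6.6
```

carry_out([
  [174,[43,10,0],0],
  [174,[43,10,0],0],
  [174,[43,10,0],0],
  [174,[43,10,0],0],
  [174,[43,10,0],0],
  [174,[43,10,0],0],
  [174,[43,10,0],0],
  [174,[43,10,0],0],
])

```text
time: 16.7
tool_pos: [0.5162, 0.1001, 0.0751]
ee_rot: [-3.139, -0.0, 1.733]
wrist_force: [0.4, -0.4, -0.9]
width: 0.0297
finger_force: 0.0
```

carry_out([
  [174,[43,10,0],0],
  [174,[43,10,0],0],
  [174,[43,10,0],0],
  [174,[43,10,0],0],
  [174,[41,9,0],0],
  [174,[0,0,0],6.6],
  [174,[0,0,0],0],
  [174,[0,0,0],0],
])

```text
time: 17.5
tool_pos: [0.5306, 0.3159, 0.0752]
ee_rot: [-3.139, 0.001, 1.62]
wrist_force: [-0.2, -0.2, 0.4]
width: 0.0301
finger_force: 0.0
```

```bash
python3 -c "
from h import *
look();cv2.imwrite('pics/w3.png',wl('white'))
r=W(-.462,.1016)
d=W(.07,0)-r; a=np.arctan2(d[1],d[0]);u=d/np.hypot(*d);print(np.degrees(a)+180);to(r-.05*u,.0195,np.degrees(a)+180)
"
```

```text
red [470.7 170.1] 164 [15, 15] st [0.091  0.0551]
yellow [490.4 220.7] 209 [16, 16] st [ 0.0822 -0.0618]
white [138.   3.] [174   9 844] [0.4119 0.4494] st [-0.6679  0.0255]
white [496.  12.] [ 331   33 7857] [0.6335 0.4545] st [-0.6211  0.2422]
white [468.  78.] [ 189   46 6545] [0.6223 0.4156] st [-0.5859  0.2222]
white [317. 286.] [ 48  32 819] [0.5313 0.2602] st [-0.4561  0.0974]
92.68799050213836
t 17.6 tcp [0.5311 0.3155 0.0759] yaw 92.7 st [-0.5099  0.1101] w 0.03 F [-0.4  0.3  0.4]
 tool shift mm [ 1.4  0.6 56.4] twist 0.0
```

View pics/w3.png

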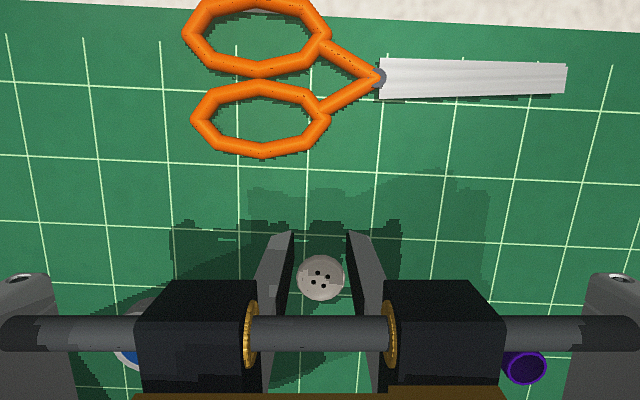

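The wrist view shows white at (320,277), centred between the fingers, with the shears well clear at (260,120). I'll descend and push.

carry_out([
  [174,[2,0,20],0],
  [174,[0,0,18],0],
  [174,[0,0,10],0],
  [174,[0,0,6],0],
  [174,[0,0,2.5],0],
  [174,[0,0,0],0],
  [174,[-4,0,0],0],
  [174,[-7,0,0],0],
])

```text
time: 18.4
tool_pos: [0.5322, 0.3077, 0.021]
ee_rot: [3.14, -0.001, 1.619]
wrist_force: [1.1, 0.1, -0.1]
width: 0.0299
finger_force: 0.0
```

```bash
python3 -c "
from h import *
img=wl('white');to(W(.05,0),.0195)
"
```

```text
white [513.  51.] [  244    61 11742] [0.6204 0.4135] st [-0.5843  0.2199]
t 18.45 tcp [0.5322 0.3063 0.0208] yaw 92.7 st [-0.5006  0.1091] w 0.03 F [-0.5 -0.1  0.2]
 tool shift mm [-561.3   -3.8    1.3] twist None
```

carry_out([
  [174,[-5,0,1.2],0],
  [174,[-4,0,0],0],
  [174,[-4,0,0],0],
  [174,[-4,0,0],0],
  [174,[-4,0,0],0],
  [174,[-4,0,0],0],
  [174,[-7,0,0],0],
  [174,[-10,0,0],0],
])

```text
time: 19.25
tool_pos: [0.5337, 0.2653, 0.0188]
ee_rot: [3.141, 0.0, 1.618]
wrist_force: [-0.3, -1.2, -0.8]
width: 0.03
finger_force: 0.1
```

carry_out([
  [174,[-14,0,0],0],
  [174,[-14,0,0],0],
  [174,[-14,0,0],0],
  [174,[-14,0,0],0],
  [174,[-14,0,0],0],
  [174,[-14,0,0],0],
  [174,[-14,0,0],0],
  [174,[-14,0,0],0],
])

```text
time: 20.05
tool_pos: [0.539, 0.1525, 0.0189]
ee_rot: [3.141, 0.0, 1.618]
wrist_force: [0.1, -0.2, 0.0]
width: 0.0299
finger_force: 0.0
```

```bash
python3 -c "
from h import *
cv2.imwrite('pics/w4.png',robot.snapshot('wrist')[200:]);to(W(.05,0),.0195)
"
```

```text
t 20.1 tcp [0.5391 0.1505 0.0188] yaw 92.6 st [-0.3476  0.0794] w 0.03 F [ 0.  -2.   0.1]
 tool shift mm [-405.4   -2.9   -0.7] twist None
```

View pics/w4.png

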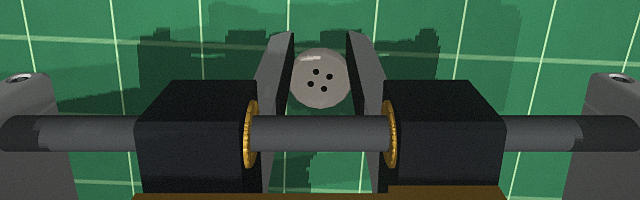

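The white button sits cradled at (320,278) in the full picture. I'll keep going.

carry_out([
  [174,[-8,0,0],0],
  [174,[-14,0,0],0],
  [174,[-14,0,0],0],
  [174,[-14,0,0],0],
  [174,[-14,0,0],0],
  [174,[-14,0,0],0],
  [174,[-14,0,0],0],
  [174,[-14,0,0],0],
])

```text
time: 20.9
tool_pos: [0.544, 0.0466, 0.0189]
ee_rot: [3.142, 0.0, 1.618]
wrist_force: [0.7, -0.6, -0.0]
width: 0.03
finger_force: 0.1
```

carry_out([
  [174,[-14,-0.3,0],0],
  [174,[-14,-0.3,0],0],
  [174,[-14,-0.3,0],0],
  [174,[-14,-0.3,0],0],
  [174,[-14,-0.3,0],0],
  [174,[-14,-0.3,0],0],
  [174,[-14,-0.3,0],0],
  [174,[-14,-0.3,0],0],
])

```text
time: 21.7
tool_pos: [0.5468, -0.0653, 0.0189]
ee_rot: [3.142, 0.0, 1.618]
wrist_force: [-0.4, 0.3, 0.4]
width: 0.0296
finger_force: 0.1
```

carry_out([
  [174,[-14,0,0],0],
  [174,[-14,0,0],0],
  [174,[-14,0,0],0],
  [174,[-14,0,0],0],
  [174,[-10,0,0],0],
  [174,[-8,0,0],0],
  [174,[-6,0,0],0],
])

```text
time: 22.4
tool_pos: [0.5506, -0.1447, 0.0188]
ee_rot: [-3.142, -0.0, 1.618]
wrist_force: [-0.4, 0.4, -0.9]
width: 0.0302
finger_force: 0.1
```

```bash
python3 -c "
from h import *
cv2.imwrite('pics/w5.png',robot.snapshot('wrist')[200:]);to(W(.05,0),.0215)
"
```

```text
t 22.45 tcp [ 0.5506 -0.1454  0.0189] yaw 92.7 st [-0.0571  0.0215] w 0.03 F [-0.5 -0.6  0.1]
 tool shift mm [-109.2   -1.    -2.6] twist None
```

View pics/w5.png

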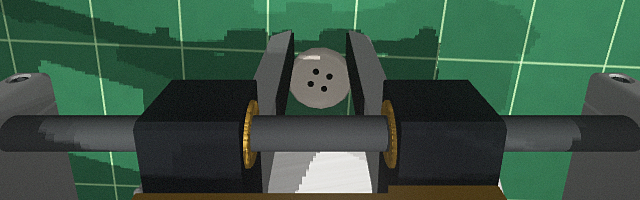

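White is still cradled at (321,278), just in front of the lip.

carry_out([
  [174,[-6,0,0],0],
  [174,[-8,0,-0.4],0],
  [174,[-8,0,-0.4],0],
  [174,[-8,0,-0.5],0],
  [174,[-8,0,-0.5],0],
  [174,[-8,0,-0.5],0],
  [174,[-8,0,-0.4],0],
  [174,[-8,0,0],0],
])

```text
time: 23.25
tool_pos: [0.5535, -0.2067, 0.0217]
ee_rot: [3.141, 0.0, 1.618]
wrist_force: [-0.4, 0.4, -0.6]
width: 0.0295
finger_force: 0.2
```

carry_out([
  [174,[-8,0,0],0],
  [174,[-8,0,0],0],
  [174,[-8,0,0],0],
  [174,[-8,0,0],0],
  [174,[-6,0,0],0],
  [174,[-4,0,0],0],
  [174,[-2,0,0],0],
  [174,[0,0,0],0],
])

```text
time: 24.05
tool_pos: [0.5555, -0.2501, 0.0216]
ee_rot: [3.142, 0.0, 1.618]
wrist_force: [-0.4, 0.2, 0.5]
width: 0.0295
finger_force: 0.0
```

carry_out([
  [174,[6,0,0],0],
  [174,[12,0,-5],0],
  [174,[10,0,-20],0],
  [174,[10,0,-30],0],
  [174,[30,0,-30],0],
  [174,[45,0,-20],0],
  [174,[45,0,0],0],
  [174,[45,0,0],0],
])

```text
time: 24.85
tool_pos: [0.546, -0.0446, 0.1285]
ee_rot: [3.138, 0.0, 1.618]
wrist_force: [-0.2, 0.3, 0.5]
width: 0.0298
finger_force: 0.0
```

carry_out([
  [174,[45,0,0],0],
  [174,[45,0,0],0],
  [174,[45,0,0],0],
  [174,[45,0,0],0],
  [174,[45,0,0],0],
  [174,[30,0,0],0],
  [174,[0,0,0],0],
])

```text
time: 25.55
tool_pos: [0.5324, 0.2122, 0.1269]
ee_rot: [3.142, -0.002, 1.624]
wrist_force: [0.1, 0.1, 0.2]
width: 0.03
finger_force: 0.0
```

```bash
python3 -c "
from h import *
to(W(0,0),.1);look()
img=robot.snapshot('top');cv2.imwrite('pics/t5.png',img)
"
```

```text
t 25.55 tcp [0.5324 0.2122 0.1269] yaw 93.1 st [-0.4091  0.0873] w 0.03 F [0.1 0.1 0.2]
 tool shift mm [-418.2  -11.7   26.9] twist None
red [470.7 170.1] 164 [15, 15] st [0.091  0.0551]
yellow [490.4 220.7] 209 [16, 16] st [ 0.0822 -0.0618]
```

View pics/t5.png

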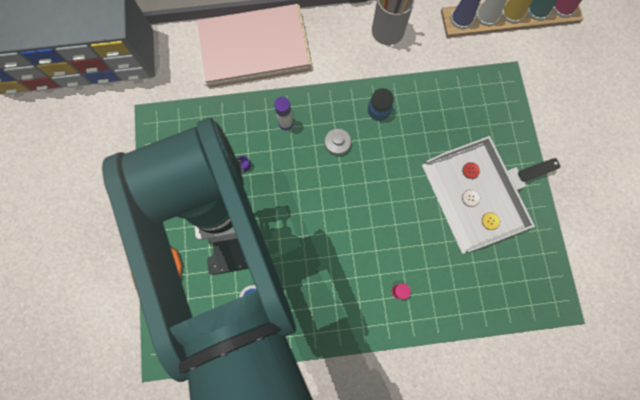

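The final view shows red (471,170), white (471,198) and yellow (490,221) lying flat on the pan floor, well past the lip. The other things in view are where they were, and the arm is clear.

```bash
python3 -c "
from bench import robot
print(robot.close_job())"
```

```text
the job is handed in; nothing more can be done
None
```

I swept the red, yellow and white buttons onto the pan floor past its lip and handed the job in at about 25.6 s; the last picture shows all three lying there and nothing else in view moved, though the arm partly hid the shears, pin tin and glue cap and no verdict came back.

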